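# Lay the coffee tray for two guests

### The job

Lay the serving tray: stand the small cup in the well of the small saucer and the large cup in the well of the large saucer, the milk jug midway between the two saucers and in line with them, the sugar shaker directly behind the jug and the water glass directly behind the small saucer, each of these two with a gap of about 3 cm to what is in front of it (behind means towards the tray's back edge, away from the robot). Set everything down upright and gently, and leave the saucers, the vase and the tamper where they are.

Things in the scene. Friction and masses are not known exactly. Their poses are not given: they have to be found in the camera images.
- tray: Wooden serving tray, fixed, 300 mm front to back (its x) by 460 mm (its y); rim 22 mm high, 8 mm thick, brass handle bar 36 mm high along each short side; inner floor 8 mm above the counter. Origin: centre of its underside on the counter; +x points to its back edge, away from the robot, +y to the robot's left. Lies on the robot's left or right, turned up to 6 degrees.
- saucer_large: The larger white saucer, 150 mm across, loose on the tray; rim 16 mm high, flat well 92 mm across, its floor 6 mm above the underside; origin: centre of its underside, z up. The saucers stand side by side in the tray's front half, 270 mm between centres; either may be the left one.
- saucer_small: The smaller white saucer, 120 mm across, standing loose on the tray; rim 16 mm high, flat well 76 mm across whose floor is 6 mm above the saucer's underside; origin: centre of its underside, z up.
- cup_espresso: The smaller, low white cup, 60 mm across and 58 mm high (straight sides above 10 mm, foot 50 mm across, wall 4 mm), with an ear handle on its +y side that reaches 56 mm from the axis, at heights 16 to 50 mm; origin: centre of its underside, z up.
- cup_large: The larger, tall white cup, 68 mm across and 88 mm high (straight sides above 12 mm, foot 58 mm across, wall 4 mm), with an ear handle on its +y side that reaches 63 mm from the axis, at heights 20 to 75 mm; origin: centre of its underside, z up.
- milk_jug: Small open steel milk jug, straight and 58 mm across up to 50 mm height, then a slightly narrower neck (52 mm) and a flared rim (56 mm), 68 mm high; ear handle on its +y side that reaches 56 mm from the axis at heights 16 to 54 mm, small spout lip on its -y side; origin: centre of its underside, z up.
- sugar_shaker: Closed steel sugar shaker, a plain round canister 60 mm across (62 mm at the cap), 111 mm high, with a domed pierced cap; origin: centre of its underside, z up.
- water_glass: Straight clear glass tumbler, 62 mm across and 95 mm high, wall 4 mm; origin: centre of its underside, z up.
- tamper: Bystander: coffee tamper, a steel disc 58 mm across and 20 mm thick with a dark wooden knob, 89 mm high in all; not needed; origin: centre of its underside, z up. Like the five things to move, it stands on a flat black bar mat beside the tray, whose top is 6 mm above the counter; centres about 90 mm or more apart
- bud_vase: Bystander: small empty blue-glazed bud vase, 48 mm across and 85 mm high, standing on the tray behind the large saucer; it stays there; origin: centre of its underside, z up.
There are look-alikes about, which are no part of the job. Leave any yellow look-alike of the water_glass alone.

How it is judged (in metres and radians):
At the end, for the whole second after the job is handed in: All five upright, at rest: each cup in its saucer's well, centred to 12 mm; saucers moved under 20 mm; jug within 15 mm of midway between the saucers and of their line; shaker behind jug (axes 72-106 mm apart), glass behind small saucer (104-138 mm), sideways within 20 mm of directly behind (horizontal distance between cup_espresso and saucer_small below 0.012 m and z of cup_espresso in the frame of saucer_small between 0.003 and 0.009 m and distance of each of saucer_small, saucer_large from where it was at the start of the episode below 0.02 m and angle between each of saucer_small, saucer_large's own z axis and vertical below 0.06 rad and horizontal distance between cup_large and saucer_large below 0.012 m and z of cup_large in the frame of saucer_large between 0.003 and 0.009 m and horizontal distance between milk_jug and saucer_large below 0.155 m and horizontal distance between milk_jug and saucer_small below 0.15 m and x of milk_jug in the frame of tray between -0.077 and -0.033 m and horizontal distance between sugar_shaker and milk_jug between 0.072 and 0.106 m and y of sugar_shaker in the frame of tray between -0.025 and 0.025 m and x of sugar_shaker in the frame of tray above 0 m and horizontal distance between water_glass and saucer_small between 0.104 and 0.138 m and x of water_glass in the frame of tray above 0.03 m and ((y of saucer_small in the frame of tray above 0 m and y of water_glass in the frame of tray between 0.115 and 0.155 m) or (y of saucer_small in the frame of tray below 0 m and y of water_glass in the frame of tray between -0.155 and -0.115 m)) and z of milk_jug in the frame of tray between 0.004 and 0.012 m and z of sugar_shaker in the frame of tray between 0.004 and 0.012 m and z of water_glass in the frame of tray between 0.004 and 0.012 m and angle between each of cup_espresso, cup_large, milk_jug, sugar_shaker, water_glass's own z axis and vertical below 0.08 rad and linear speed of each of cup_espresso, cup_large, milk_jug, sugar_shaker, water_glass below 0.01 m/s and angular speed of each of cup_espresso, cup_large, milk_jug, sugar_shaker, water_glass below 0.1 rad/s); the robot touches nothing.
It fails at once if a thing is dropped: let go and falling faster than 0.6 m/s (a fall of about 18 mm) ((contact force between the fingers and cup_espresso below 0.05 N and linear speed of cup_espresso above 0.6 m/s) or (contact force between the fingers and cup_large below 0.05 N and linear speed of cup_large above 0.6 m/s) or (contact force between the fingers and milk_jug below 0.05 N and linear speed of milk_jug above 0.6 m/s) or (contact force between the fingers and sugar_shaker below 0.05 N and linear speed of sugar_shaker above 0.6 m/s) or (contact force between the fingers and water_glass below 0.05 N and linear speed of water_glass above 0.6 m/s)).
It fails at once if the tamper is moved more than 25 mm or knocked over (distance of tamper from where it was at the start of the episode above 0.025 m or angle between tamper's own z axis and vertical above 0.5 rad).
It fails at once if the vase is moved more than 20 mm or knocked over (distance of bud_vase from where it was at the start of the episode above 0.02 m or angle between bud_vase's own z axis and vertical above 0.5 rad).
It also fails if it takes over 128 s, if anything falls off the work surface, if the arm or the gripper's body presses on something with over 40 N, if the wrist force passes 120 N, or if a joint passes its speed limit or range.

### The arm

A 7-joint arm with a two-finger parallel gripper is mounted at the origin on the work surface. World frame = base frame: x ahead of the robot, y to its left, z up, the work surface at z = 0. Lengths are in mm, angles in rad, forces in N, time in s.
With the tool pointing down it reaches from about 400 to 875 mm from the base axis. Payload 4.4 kg.
Tool frame: the origin (TCP) lies midway between the tips of the shut fingers; the grasp point (between the pads) lies ctrl.grip_depth behind it (ctrl.grip_depth is the distance from the TCP to the grasp point, in mm); z points along the fingers, y is the line along which they close (so a half turn about z gives the same grasp; the last joint's range is limited). The gripper opens to 85 mm and grips with 20 to 120 N. Pads are 22 mm wide; open, the fingers measure 114 mm over their backs; the gripper's body (76 mm by 85 mm) begins 54 mm behind the grasp point. The pads swing forward as they close: fully open they stand 13 mm farther back than shut.
Start: joints at [-1.32, 0.628, 0.038, 1.517, -0.027, 0.996, -0.02], TCP at [202.469, 617.676, 231.313] pointing down, gripper open.
Joint ranges: [-3.06, 3.06], [-0.37, 2.12], [-1.25, 1.32], [0.18, 2.47], [-1.1, 4.24], [0.23, 1.98], [-2.94, 2.94]. Speed limits (rad/s): [2.57, 2.57, 3.14, 3.14, 3.14, 3.14, 3.14].

### API

Orientations are given as [roll, pitch, yaw] about the fixed x, y, z axes, in that order (R = Rz(yaw) Ry(pitch) Rx(roll)).
In Python, from cell import ctrl gives the robot as it stands.
- The arm moves only by the tool carry_out, never from a script. Its argument "deltas" is one flat list of numbers, 7 for each row, row after row: the turn, a rotation vector about the tool's x, y, z in degrees, then the shift along the tool's x, y, z in m, then the closure, from -1 (fully open) to 1 (shut). In form: [wx, wy, wz, dx, dy, dz, claw, wx, wy, wz, dx, dy, dz, claw, ...]. A call has 1 to 12 rows; each row shifts and turns the commanded pose from where the row before left it, along the tool's axes as they then stand; what a row does not reach is not made up. A row lasts 1/8 s, in which the tool goes at most 62.5 mm and 10.7 degrees, less where a joint would pass 70% of its speed; a pose out of reach is approached as far as the arm can. A call with a gripper value outside its range is refused whole. The fingers move at their own pace and stop on an object; the grip force is fixed at half the most. Time passes only in rows, so rows that do not move let the fingers close. It gives the time, the measured TCP pose, the force, the opening and the grip force at its end, in the units of the state.
- ctrl.read_state(): the state, without advancing time (a new reading comes with each control period).
- ctrl.get_image(name): name is "scene" or "top" or "wrist"; returns the picture (384x512x3 uint8, red, green, blue); there is no depth.
- ctrl.calibration(name): a dict with "mtx" (3x3 intrinsics, pixels), "R" (3x3) and "t" (3): a world point X has camera coordinates R X + t. Camera axes: x right, y down, z forward; pixel columns grow to the right and rows downward; lengths in mm; the calibration is good to about 2 mm. The wrist camera is an equidistant fisheye: a pixel r from the principal point sees the ray r / f radians off the axis. A picture is of the moment at which its call begins: read the wrist's pose just before it. calibration takes no time and is no camera call; for the wrist camera it gives the pose at the moment of the call.
- ctrl.finish_job(): hands the job in; it is judged then, once.
The state is a dict: "clock": time; "qpos": joint angles; "qd": joint speeds; "tau": joint torques, N m; "eef_pos": TCP position; "tool_rot": TCP orientation; "force": force on the tool from outside, world axes, zero at the start; "torque": the same for the moment, N m; "width": finger opening in mm; "gripper_force": force on a finger pad.
Only numpy, scipy, OpenCV 4.12 (cv2) and the standard library are available. Lean on these libraries where they do the work, as an engineer would, in place of code of your own. Each camera call takes 0.05 s, during which the arm holds its last target. There are 200 camera calls.

## Working session

There is one attempt and no reset: what is moved stays moved. The work goes in short steps, Python scripts to look and compute and a tool call to move; the robot and the scene stay as the last step left them, time stands still between calls to the robot, and variables do not carry over. Pictures are saved under pics/ and viewed, at most 14 in all, crops included, and the job is handed in when it is done.

Besides the shell and the picture viewer there is one more tool, called after "Emit:" as a command line: name --argument value ..., lists and objects as JSON in quotes. carry_out: Moves the arm, as the interface text tells. Its arguments: {"type":"object","properties":{"deltas":{"type":"array"}},"required":["deltas"]}

```bash
mkdir -p pics
python3 - <<'E'
from cell import ctrl
import cv2,numpy as np
s=ctrl.read_state();print({k:np.round(v,3) for k,v in s.items() if k in('clock','qpos','eef_pos','tool_rot','width')},ctrl.grip_depth)
for n in('top','scene'):
    im=ctrl.get_image(n);np.save(n+'.npy',im);cv2.imwrite(f'pics/{n}0.png',cv2.resize(im[:,:,::-1],(800,600),interpolation=cv2.INTER_CUBIC))
    c=ctrl.calibration(n);print(n,{k:np.round(v,3).tolist() for k,v in c.items()})
E
```

```text
{'clock': np.float64(0.0), 'qpos': array([-1.32 ,  0.629,  0.038,  1.518, -0.027,  0.996, -0.02 ]), 'eef_pos': array([202.253, 617.093, 230.407]), 'tool_rot': array([-3.14 ,  0.   ,  2.825]), 'width': np.float64(85.343)} 18.700000000000003
top {'mtx': [[363.159, 0.0, 256.798], [0.0, 363.159, 193.146], [0.0, 0.0, 1.0]], 'R': [[0.0, -1.0, -0.02], [-0.982, 0.004, -0.191], [0.191, 0.019, -0.981]], 't': [-2.479, 604.734, 943.485]}
scene {'mtx': [[381.352, 0.0, 249.181], [0.0, 381.352, 190.895], [0.0, 0.0, 1.0]], 'R': [[0.811, 0.584, -0.02], [0.315, -0.465, -0.827], [-0.493, 0.665, -0.561]], 't': [-483.076, -153.96, 1286.602]}
```

View pics/top0.png

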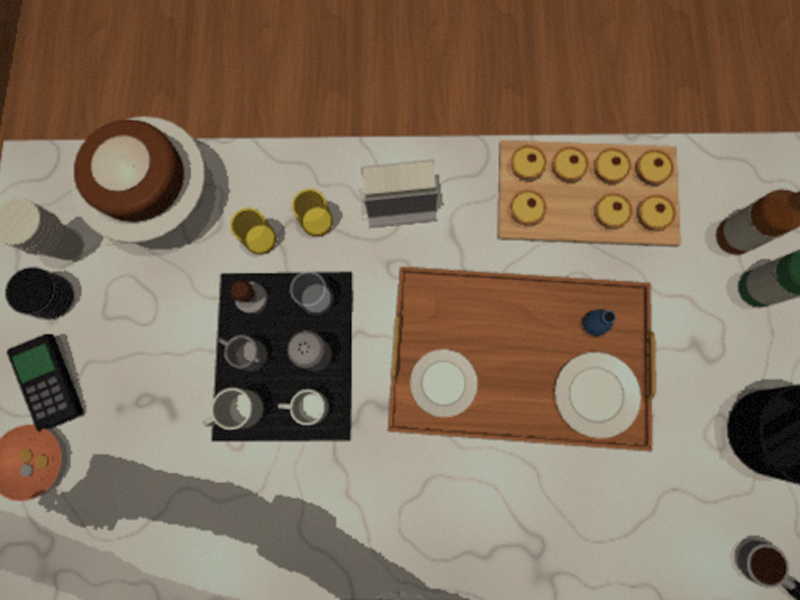

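View pics/scene0.png

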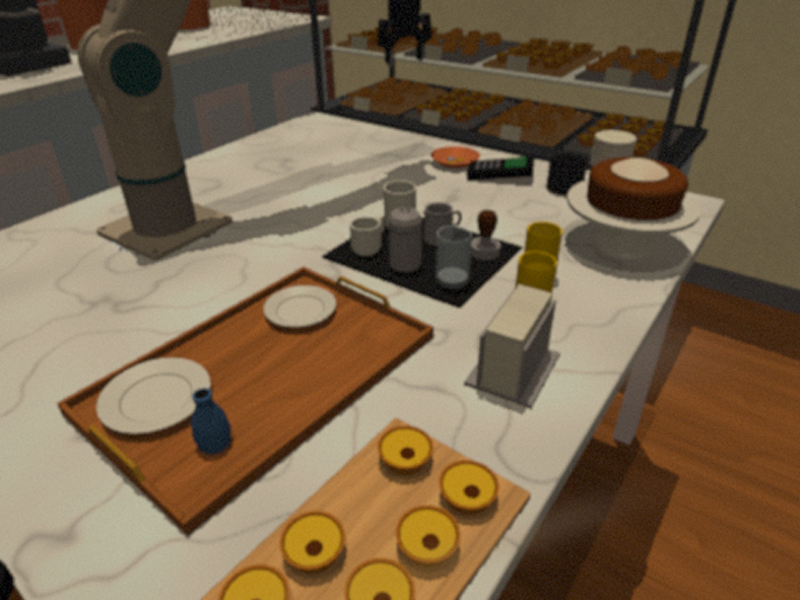

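The top view shows the mat: tamper (back left), glass (back right), jug (mid left), shaker (mid right), large cup (front left) and espresso cup (front right). The tray is on the right, with the small saucer on its left. I'll enlarge both.

Run:
```python
import cv2,numpy as np
im=np.load('top.npy')[:,:,::-1]
def crop(x0,y0,w,h,k,n):
    c=cv2.resize(im[y0:y0+h,x0:x0+w],None,fx=k,fy=k,interpolation=cv2.INTER_CUBIC)
    c=cv2.convertScaleAbs(c,alpha=1.5,beta=15)
    for x in range(x0,x0+w,10):
        cv2.line(c,(int((x-x0+.5)*k),0),(int((x-x0+.5)*k),6 if x%50 else 14),(0,255,0),1)
        if x%20==0: cv2.putText(c,str(x),(int((x-x0)*k)-8,24),0,.4,(0,255,255))
    for y in range(y0,y0+h,10):
        cv2.line(c,(0,int((y-y0+.5)*k)),(6,int((y-y0+.5)*k)),(0,255,0),1)
        if y%20==0: cv2.putText(c,str(y),(10,int((y-y0)*k)+4),0,.4,(0,255,255))
    cv2.imwrite(n,c)
crop(120,168,115,119,5,'pics/mat.png'); crop(240,165,190,130,4.2,'pics/tray.png')
```

```text
(no output)
```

View pics/mat.png

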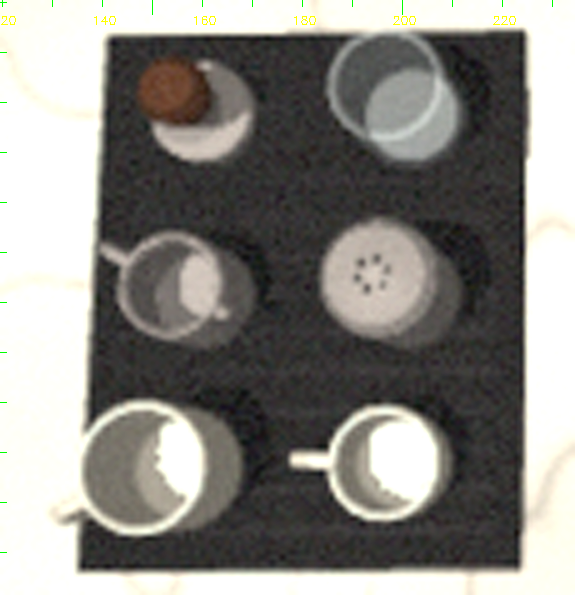

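View pics/tray.png

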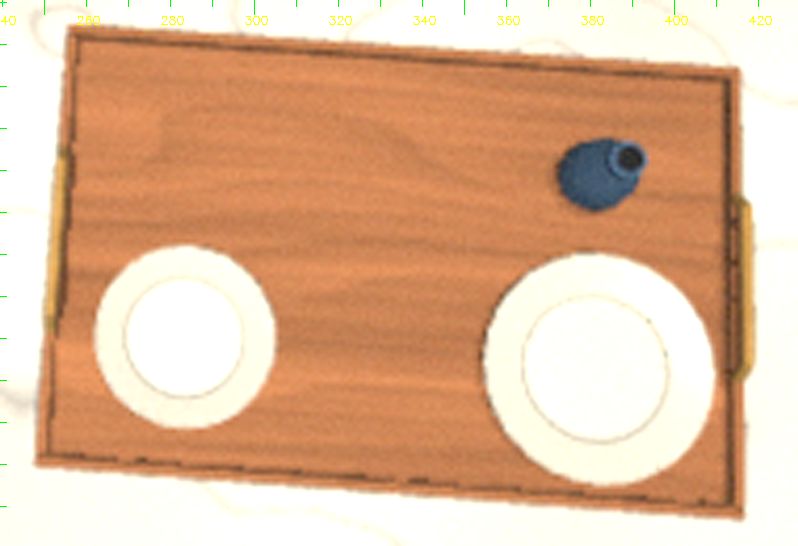

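Mat crop: rim centres are glass (385,84), jug (172,286), large cup (143,467), espresso (385,462) and shaker cap (373,277). Tray crop: small saucer (185,337), large saucer (599,368), vase base (592,175), corners at (70,27), (740,68), (744,518) and (36,465).

```bash
cat > h.py <<'E'
from cell import ctrl
import numpy as np
def px2w(u,v,z,cam='top'):
    c=ctrl.calibration(cam);R=np.array(c['R']);t=np.array(c['t'])
    d=R.T@np.linalg.inv(c['mtx'])@[u,v,1];o=-R.T@t
    return (o+d*(z-o[2])/d[2])[:2]
def go(x,y,z,fb):
    """tool-axes move (deg, mm) from the measured pose to TCP x,y,z, fingers closing along bearing fb (deg, mod 180)"""
    s=ctrl.read_state();p=s['eef_pos'];yaw=s['tool_rot'][2]
    cur=np.degrees(yaw)-90; d=(fb-cur+90)%180-90
    psi=np.radians(np.degrees(yaw)+d); e=np.array([x,y,z])-p
    print('wz',round(-d,1),'shift mm after turn',np.round([np.cos(psi)*e[0]+np.sin(psi)*e[1],np.sin(psi)*e[0]-np.cos(psi)*e[1],-e[2]],1),
      'pos',np.round(p,1),'rot',np.round(s['tool_rot'],3),'q7',round(s['qpos'][6],2),'F',np.round(s['force'],1),'w',round(s['width'],1),'gf',round(s['gripper_force'],1),'t',s['clock'])
E
python3 - <<'E'
from h import *
m=lambda a,b:(120+(a+.5)/5-.5,168+(b+.5)/5-.5)
r=lambda a,b:(240+(a+.5)/4.2-.5,165+(b+.5)/4.2-.5)
for n,p,z in [('glass',m(385,84),101),('glassbot',m(412,115),8),('shaker hole',m(372,273),117),('shakercap',m(374,278),106),('jug',m(172,286),74),('jug handle',m(105,247),50),('spout',m(222,312),70),('cupL',m(143,467),94),('cupLhandle',m(60,515),60),('esp',m(385,462),64),('esphandle',m(293,459),45),('tamper',m(203,111),26),('knob',m(173,90),90),
 ('sacS',r(185,337),24),('sacSwell',r(184,337),14),('sacL',r(599,368),24),('sacLwell',r(596,368),14),('vase',r(592,175),15),('vasemouth',r(628,158),93)]:
  print(n,np.round(px2w(*p,z),1))
C=np.array([px2w(*r(*q),22) for q in [(70,27),(740,68),(744,518),(36,465)]]);print(C,C.mean(0))
e=(C[0]-C[3]+C[1]-C[2]);print(np.degrees(np.arctan2(e[1],e[0])))
e=(C[0]-C[1]+C[3]-C[2]);print(np.degrees(np.arctan2(-e[0],e[1])))
go(0,0,0,30)
E
```

```text
glass [620.7 155.8]
glassbot [622.7 157.1]
shaker hole [518.  156.2]
shakercap [516.7 157.2]
jug [516.1 272.1]
jug handle [540.4 317.9]
spout [502.5 245.5]
cupL [420.5 276. ]
cupLhandle [395.6 329.7]
esp [423.3 156.2]
esphandle [425.1 209.8]
tamper [621.8 274.3]
knob [620.3 272.5]
sacS [465.  -77.4]
sacSwell [465.5 -77.3]
sacL [ 444.7 -347.8]
sacLwell [ 445. -349.]
vase [ 573.8 -354.4]
vasemouth [ 572.3 -352.3]
[[ 676.98333602   -1.35401007]
 [ 645.98133798 -456.78101645]
 [ 349.47227247 -434.74722197]
 [ 382.38604511   20.72660791]] [ 513.70574789 -218.03891014]
-4.268085873644776
-4.013731604569411
wz 41.8 shift mm after turn [-433.3 -483.8  230.5] pos [202.3 617.1 230.5] rot [-3.14  -0.     2.825] q7 -0.02 F [-0.5  0.6 -0.1] w 85.0 gf 0.0 t 0.1
```

Emit:
carry_out --deltas '[0, 0, 10.45, 0, 0, 0.01, -1, 0, 0, 10.45, 0, 0, 0.02, -1, 0, 0, 10.45, 0, 0, 0.02, -1, 0, 0, 10.45, 0, 0, 0.01, -1, 0, 0, 0, -0.04, -0.003, 0, -1, 0, 0, 0, -0.06, -0.005, 0, -1, 0, 0, 0, -0.06, -0.005, 0, -1, 0, 0, 0, -0.06, -0.005, 0, -1, 0, 0, 0, -0.06, -0.005, 0, -1, 0, 0, 0, -0.06, -0.005, 0, -1, 0, 0, 0, -0.06, -0.005, 0, -1, 0, 0, 0, -0.05, -0.004, 0, -1]'

```text
clock: 1.6
eef_pos: [396.4, 207.3, 171.3]
tool_rot: [-3.141, 0.0, 2.094]
force: [1.0, 1.0, -0.3]
width: 85.3
gripper_force: 0.0
```

```bash
python3 -c "
from h import *
go(423.3,156.2,22,30)"
```

```text
wz -0.0 shift mm after turn [-57.7  -2.2 149.3] pos [396.4 207.3 171.3] rot [-3.141  0.     2.094] q7 0.14 F [ 1.   1.  -0.3] w 85.3 gf 0.0 t 1.6
```

Emit:
carry_out --deltas '[0, 0, 0, -0.03, -0.001, 0, -1, 0, 0, 0, -0.028, -0.001, 0.01, -1, 0, 0, 0, 0, 0, 0.03, -1, 0, 0, 0, 0, 0, 0.04, -1, 0, 0, 0, 0, 0, 0.035, -1, 0, 0, 0, 0, 0, 0.024, -1, 0, 0, 0, 0, 0, 0.01, -1, 0, 0, 0, 0, 0, 0, -1, 0, 0, 0, 0, 0, 0, 0, 0, 0, 0, 0, 0, 0, 0.6, 0, 0, 0, 0, 0, 0, 1, 0, 0, 0, 0, 0, 0, 1]'

```text
clock: 3.1
eef_pos: [423.6, 158.7, 23.4]
tool_rot: [3.141, -0.001, 2.095]
force: [-1.0, -0.4, 6.6]
width: 57.8
gripper_force: 64.4
```

```bash
python3 -c "
from h import *
go(465.2,-77.4,120,30)"
```

```text
wz 0.1 shift mm after turn [-225.3  -82.   -96.6] pos [423.6 158.7  23.4] rot [ 3.141e+00 -1.000e-03  2.095e+00] q7 0.82 F [-1.  -0.4  6.6] w 57.8 gf 64.4 t 3.1
```

Emit:
carry_out --deltas '[0, 0, 0, 0, 0, -0.005, 1, 0, 0, 0, 0, 0, -0.02, 1, 0, 0, 0, 0, 0, -0.035, 1, 0, 0, 0, 0, 0, -0.035, 1, 0, 0, 0, -0.02, -0.007, -0.02, 1, 0, 0, 0, -0.04, -0.015, -0.01, 1, 0, 0, 0, -0.05, -0.018, 0, 1, 0, 0, 0, -0.05, -0.018, 0, 1, 0, 0, 0, -0.04, -0.015, 0, 1, 0, 0, 0, -0.02, -0.007, 0, 1, 0, 0, 0, -0.005, -0.002, 0, 1, 0, 0, 0, 0, 0, 0, 1]'

```text
clock: 4.6
eef_pos: [464.6, -76.7, 147.5]
tool_rot: [-3.141, -0.001, 2.095]
force: [-0.5, 0.2, -2.0]
width: 58.2
gripper_force: 64.7
```

Run:
```python
from h import *
import cv2
go(465.2,-77.4,120,30)
a=ctrl.get_image('top')[:,:,::-1];b=ctrl.get_image('wrist')[:,:,::-1]
a=cv2.resize(a[170:300,120:420],(800,347),interpolation=cv2.INTER_CUBIC);b=cv2.resize(b,(333,250))
c=np.zeros((600,800,3),np.uint8);c[:347]=a;c[350:600,:333]=b
s=cv2.resize(ctrl.get_image('scene')[130:270,80:360,::-1],(460,230));c[350:580,335:795]=s
cv2.imwrite('pics/e1.png',c)
```

```text
wz 0.1 shift mm after turn [-0.9  0.2 27.5] pos [464.6 -76.7 147.5] rot [-3.141e+00 -1.000e-03  2.095e+00] q7 1.12 F [-0.5  0.2 -2. ] w 58.2 gf 64.7 t 4.6
```

View pics/e1.png

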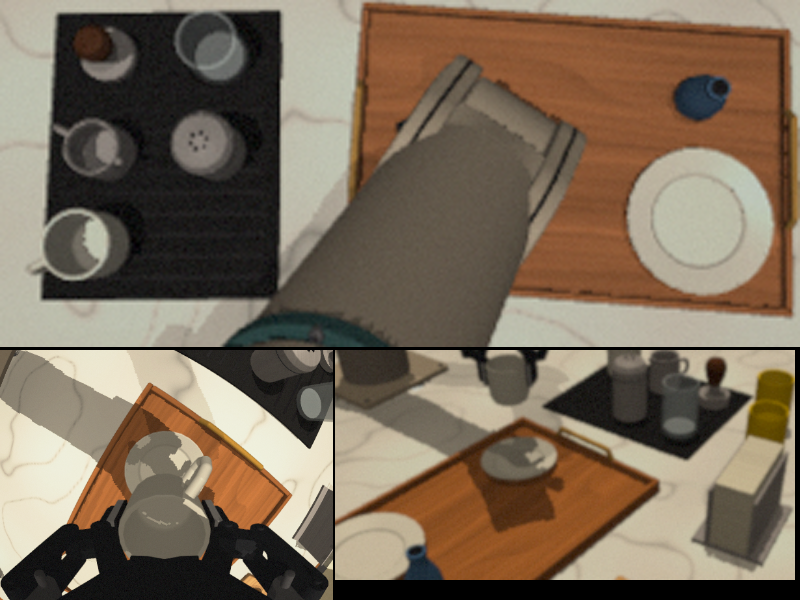

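Emit:
carry_out --deltas '[0, 0, 0, 0, 0, 0.02, 1, 0, 0, 0, 0, 0, 0.03, 1, 0, 0, 0, 0, 0, 0.03, 1, 0, 0, 0, 0, 0, 0.02, 1, 0, 0, 0, 0, 0, 0.009, 1, 0, 0, 0, 0, 0, 0.003, 1, 0, 0, 0, 0, 0, 0.002, 1, 0, 0, 0, 0, 0, 0.0005, 1]'

```text
clock: 5.75
eef_pos: [465.3, -77.3, 33.5]
tool_rot: [3.141, 0.001, 2.095]
force: [-1.2, -0.1, -2.7]
width: 57.8
gripper_force: 64.8
```

Emit:
carry_out --deltas '[0, 0, 0, 0, 0, 0.001, 1, 0, 0, 0, 0, 0, 0.001, 1, 0, 0, 0, 0, 0, 0.0005, 1]'

```text
clock: 6.12
eef_pos: [465.1, -77.3, 31.4]
tool_rot: [3.141, -0.0, 2.095]
force: [-1.3, 0.7, 14.2]
width: 57.6
gripper_force: 66.1
```

Emit:
carry_out --deltas '[0, 0, 0, 0, 0, 0, -0.4, 0, 0, 0, 0, 0, 0, -0.5, 0, 0, 0, 0, 0, 0, -0.7, 0, 0, 0, 0, 0, 0, -1, 0, 0, 0, 0, 0, 0, -1, 0, 0, 0, 0, 0, -0.01, -1, 0, 0, 0, 0, 0, -0.03, -1, 0, 0, 0, 0, 0, -0.05, -1, 0, 0, 0, 0, 0, -0.04, -1]'

```text
clock: 7.25
eef_pos: [464.9, -77.4, 162.7]
tool_rot: [3.141, 0.0, 2.095]
force: [0.3, 0.6, 0.5]
width: 85.1
gripper_force: 0.0
```

```bash
python3 -c "
from h import *
go(420.5,276,170,30)"
```

```text
wz 0.0 shift mm after turn [328.3 138.2  -7.3] pos [464.9 -77.4 162.7] rot [3.141 0.    2.095] q7 1.12 F [0.3 0.6 0.5] w 85.1 gf 0.0 t 7.25
```

Emit:
carry_out --deltas '[0, 0, 0, 0.03, 0.013, 0, -1, 0, 0, 0, 0.055, 0.023, 0, -1, 0, 0, 0, 0.055, 0.023, 0, -1, 0, 0, 0, 0.055, 0.023, 0, -1, 0, 0, 0, 0.055, 0.023, 0, -1, 0, 0, 0, 0.045, 0.019, 0, -1, 0, 0, 0, 0.025, 0.01, 0, -1, 0, 0, 0, 0.0085, 0.004, 0.005, -1, 0, 0, 0, 0, 0, 0.01, -1]'

```text
clock: 8.38
eef_pos: [420.2, 275.8, 145.4]
tool_rot: [3.141, 0.0, 2.095]
force: [-0.1, 0.2, -0.2]
width: 85.5
gripper_force: 0.0
```

Run:
```python
from h import *
import cv2
go(420.5,276,42,30)
```

```text
wz 0.1 shift mm after turn [ -0.    0.4 103.4] pos [420.2 275.8 145.4] rot [3.141 0.    2.095] q7 0.44 F [-0.1  0.2 -0.2] w 85.5 gf 0.0 t 8.375
```

Emit:
carry_out --deltas '[0, 0, 0, 0, 0, 0.02, -1, 0, 0, 0, 0, 0, 0.03, -1, 0, 0, 0, 0, 0, 0.03, -1, 0, 0, 0, 0, 0, 0.018, -1, 0, 0, 0, 0, 0, 0.005, -1, 0, 0, 0, 0, 0, 0, -1, 0, 0, 0, 0, 0, 0, 0, 0, 0, 0, 0, 0, 0, 0.6, 0, 0, 0, 0, 0, 0, 1, 0, 0, 0, 0, 0, 0, 1]'

```text
clock: 9.62
eef_pos: [421.0, 276.3, 43.8]
tool_rot: [3.139, 0.0, 2.095]
force: [-0.9, -0.9, 4.9]
width: 65.8
gripper_force: 65.8
```

```bash
python3 -c "
from h import *
go(445,-348.4,150,30)"
```

```text
wz 0.0 shift mm after turn [-553.  -291.6 -106.2] pos [421.  276.3  43.8] rot [3.139 0.    2.095] q7 0.58 F [-0.9 -0.9  4.9] w 65.8 gf 65.8 t 9.625
```

Emit:
carry_out --deltas '[0, 0, 0, 0, 0, -0.005, 1, 0, 0, 0, 0, 0, -0.03, 1, 0, 0, 0, 0, 0, -0.05, 1, 0, 0, 0, 0, 0, -0.045, 1, 0, 0, 0, -0.02, -0.0105, -0.015, 1, 0, 0, 0, -0.045, -0.024, 0, 1, 0, 0, 0, -0.05, -0.026, 0, 1, 0, 0, 0, -0.05, -0.026, 0, 1, 0, 0, 0, -0.05, -0.026, 0, 1, 0, 0, 0, -0.05, -0.026, 0, 1, 0, 0, 0, -0.05, -0.026, 0, 1, 0, 0, 0, -0.05, -0.026, 0, 1]'

```text
clock: 11.12
eef_pos: [435.7, -137.4, 186.8]
tool_rot: [-3.14, -0.002, 2.094]
force: [1.1, -0.1, -3.6]
width: 66.0
gripper_force: 68.6
```

Emit:
carry_out --deltas '[0, 0, 0, -0.05, -0.027, 0, 1, 0, 0, 0, -0.05, -0.027, 0, 1, 0, 0, 0, -0.045, -0.024, 0, 1, 0, 0, 0, -0.03, -0.016, 0, 1, 0, 0, 0, -0.013, -0.007, 0, 1, 0, 0, 0, 0, 0, 0, 1, 0, 0, 0, 0, 0, 0, 1]'

```text
clock: 12.0
eef_pos: [444.3, -346.2, 187.0]
tool_rot: [3.142, -0.003, 2.097]
force: [-0.1, -0.6, -3.5]
width: 65.8
gripper_force: 68.6
```

```bash
python3 -c "
from h import *
go(445,-348.4,51.8,30)"
```

```text
wz 0.1 shift mm after turn [ -2.2  -0.5 135.2] pos [ 444.3 -346.2  187. ] rot [ 3.142e+00 -3.000e-03  2.097e+00] q7 1.56 F [-0.1 -0.6 -3.5] w 65.8 gf 68.6 t 12.0
```

Emit:
carry_out --deltas '[0, 0, 0, -0.002, -0.0005, 0.02, 1, 0, 0, 0, 0, 0, 0.035, 1, 0, 0, 0, 0, 0, 0.035, 1, 0, 0, 0, 0, 0, 0.025, 1, 0, 0, 0, 0, 0, 0.012, 1, 0, 0, 0, 0, 0, 0.005, 1, 0, 0, 0, 0, 0, 0.0005, 1, 0, 0, 0, 0, 0, 0, 1]'

```text
clock: 13.0
eef_pos: [445.5, -350.9, 55.9]
tool_rot: [3.141, 0.001, 2.095]
force: [-0.1, -0.2, -2.5]
width: 66.2
gripper_force: 68.4
```

Run:
```python
from h import *
import cv2
go(445,-348.4,51.8,30)
b=ctrl.get_image('wrist')[:,:,::-1]
b=cv2.resize(b,(480,360))
s=cv2.resize(ctrl.get_image('scene')[140:300,20:240,::-1],(320,232),interpolation=cv2.INTER_CUBIC)
c=np.zeros((360,800,3),np.uint8);c[:,:480]=b;c[:232,480:]=s
cv2.imwrite('pics/l1.png',c)
```

```text
wz 0.1 shift mm after turn [2.4 0.8 4.1] pos [ 445.5 -350.9   55.9] rot [3.141e+00 1.000e-03 2.095e+00] q7 1.68 F [-0.1 -0.2 -2.5] w 66.2 gf 68.4 t 13.0
```

View pics/l1.png

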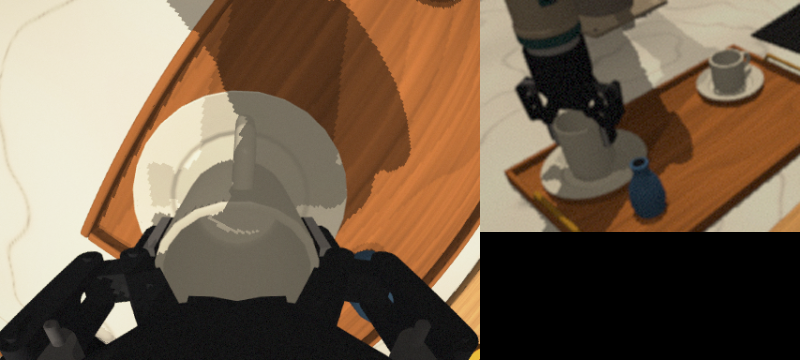

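Emit:
carry_out --deltas '[0, 0, 0, 0.002, 0.001, 0.001, 1, 0, 0, 0, 0, 0, 0.001, 1, 0, 0, 0, 0, 0, 0.001, 1, 0, 0, 0, 0, 0, 0.001, 1]'

```text
clock: 13.6
eef_pos: [445.0, -348.4, 51.7]
tool_rot: [3.141, -0.0, 2.095]
force: [-1.9, 2.2, 11.0]
width: 65.6
gripper_force: 69.7
```

Contact. I'll open the gripper and rise.

Emit:
carry_out --deltas '[0, 0, 0, 0, 0, 0, -0.5, 0, 0, 0, 0, 0, 0, -0.6, 0, 0, 0, 0, 0, 0, -0.8, 0, 0, 0, 0, 0, 0, -1, 0, 0, 0, 0, 0, 0, -1, 0, 0, 0, 0, 0, -0.01, -1, 0, 0, 0, 0, 0, -0.03, -1, 0, 0, 0, 0, 0, -0.05, -1, 0, 0, 0, 0, 0, -0.05, -1, 0, 0, 0, 0, 0, 0, -1]'

```text
clock: 14.85
eef_pos: [446.8, -350.4, 195.5]
tool_rot: [3.139, 0.008, 2.095]
force: [0.2, -0.1, -0.2]
width: 85.5
gripper_force: 0.0
```

```bash
python3 -c "
from h import *
go(516.1,272.1,190,-30)"
```

```text
wz 60.0 shift mm after turn [ 573.8 -251.2    5.5] pos [ 446.8 -350.4  195.5] rot [3.139 0.008 2.095] q7 1.56 F [ 0.2 -0.1 -0.2] w 85.5 gf 0.0 t 14.85
```

Emit:
carry_out --deltas '[0, 0, 10, 0, 0, 0, -1, 0, 0, 10, 0, 0, 0, -1, 0, 0, 10, 0, 0, 0, -1, 0, 0, 10, 0, 0, 0, -1, 0, 0, 10, 0, 0, 0, -1, 0, 0, 10, 0, 0, 0, -1, 0, 0, 0, 0.03, -0.013, 0, -1, 0, 0, 0, 0.05, -0.022, 0, -1, 0, 0, 0, 0.054, -0.024, 0, -1, 0, 0, 0, 0.054, -0.024, 0, -1, 0, 0, 0, 0.054, -0.024, 0, -1, 0, 0, 0, 0.054, -0.024, 0, -1]'

```text
clock: 16.35
eef_pos: [478.7, -24.3, 190.5]
tool_rot: [-3.14, 0.001, 1.048]
force: [0.9, 0.0, -0.5]
width: 85.4
gripper_force: 0.0
```

Emit:
carry_out --deltas '[0, 0, 0, 0.054, -0.024, 0, -1, 0, 0, 0, 0.054, -0.024, 0, -1, 0, 0, 0, 0.054, -0.024, 0, -1, 0, 0, 0, 0.05, -0.022, 0, -1, 0, 0, 0, 0.04, -0.017, 0, -1, 0, 0, 0, 0.02, -0.009, 0, -1, 0, 0, 0, 0.005, -0.002, 0, -1, 0, 0, 0, 0, 0, 0, -1, 0, 0, 0, 0, 0, 0, -1]'

```text
clock: 17.48
eef_pos: [511.9, 272.8, 191.1]
tool_rot: [-3.141, 0.001, 1.046]
force: [0.4, -0.3, 0.2]
width: 85.5
gripper_force: 0.0
```

```bash
python3 -c "
from h import *
go(516.1,272.1,17,-30)"
```

```text
wz -0.1 shift mm after turn [  1.5   4.  174.1] pos [511.9 272.8 191.1] rot [-3.141e+00  1.000e-03  1.046e+00] q7 -0.33 F [ 0.4 -0.3  0.2] w 85.5 gf 0.0 t 17.475
```

Emit:
carry_out --deltas '[0, 0, 0, 0.001, 0.004, 0.02, -1, 0, 0, 0, 0, 0, 0.04, -1, 0, 0, 0, 0, 0, 0.045, -1, 0, 0, 0, 0, 0, 0.04, -1, 0, 0, 0, 0, 0, 0.02, -1, 0, 0, 0, 0, 0, 0.008, -1, 0, 0, 0, 0, 0, 0, -1, 0, 0, 0, 0, 0, 0, 0, 0, 0, 0, 0, 0, 0, 0.6, 0, 0, 0, 0, 0, 0, 1, 0, 0, 0, 0, 0, 0, 1]'

```text
clock: 18.85
eef_pos: [517.1, 273.5, 19.7]
tool_rot: [3.14, -0.002, 1.048]
force: [-0.1, -0.8, 6.1]
width: 55.1
gripper_force: 56.2
```

```bash
python3 -c "
from h import *
go(455,-213,160,-30)"
```

```text
wz 0.0 shift mm after turn [-452.4  189.5 -140.3] pos [517.1 273.5  19.7] rot [ 3.140e+00 -2.000e-03  1.048e+00] q7 -0.14 F [-0.1 -0.8  6.1] w 55.1 gf 56.2 t 18.85
```

Emit:
carry_out --deltas '[0, 0, 0, 0, 0, -0.005, 1, 0, 0, 0, 0, 0, -0.03, 1, 0, 0, 0, 0, 0, -0.05, 1, 0, 0, 0, 0, 0, -0.045, 1, 0, 0, 0, -0.02, 0.008, -0.02, 1, 0, 0, 0, -0.045, 0.019, 0, 1, 0, 0, 0, -0.05, 0.021, 0, 1, 0, 0, 0, -0.05, 0.021, 0, 1, 0, 0, 0, -0.05, 0.021, 0, 1, 0, 0, 0, -0.05, 0.021, 0, 1, 0, 0, 0, -0.05, 0.021, 0, 1, 0, 0, 0, -0.045, 0.019, 0, 1]'

```text
clock: 20.35
eef_pos: [466.3, -115.6, 168.4]
tool_rot: [-3.142, -0.0, 1.047]
force: [0.4, -0.1, -1.6]
width: 55.1
gripper_force: 56.2
```

Emit:
carry_out --deltas '[0, 0, 0, -0.04, 0.017, 0, 1, 0, 0, 0, -0.03, 0.0125, 0, 1, 0, 0, 0, -0.015, 0.006, 0, 1, 0, 0, 0, -0.007, 0.003, 0, 1, 0, 0, 0, 0, 0, 0, 1, 0, 0, 0, 0, 0, 0, 1, 0, 0, 0, 0, 0, 0, 1]'

```text
clock: 21.22
eef_pos: [454.6, -211.7, 167.9]
tool_rot: [-3.141, -0.0, 1.05]
force: [0.0, -0.1, -1.5]
width: 54.9
gripper_force: 56.2
```

```bash
python3 -c "
from h import *
go(455,-213,21.7,-30)"
```

```text
wz 0.1 shift mm after turn [ -0.9   1.  146.2] pos [ 454.6 -211.7  167.9] rot [-3.141 -0.     1.05 ] q7 0.6 F [ 0.  -0.1 -1.5] w 54.9 gf 56.2 t 21.225
```

Emit:
carry_out --deltas '[0, 0, 0, -0.001, 0.001, 0.02, 1, 0, 0, 0, 0, 0, 0.04, 1, 0, 0, 0, 0, 0, 0.04, 1, 0, 0, 0, 0, 0, 0.025, 1, 0, 0, 0, 0, 0, 0.012, 1, 0, 0, 0, 0, 0, 0.005, 1, 0, 0, 0, 0, 0, 0.001, 1, 0, 0, 0, 0, 0, 0, 1, 0, 0, 0, 0, 0, 0.001, 1, 0, 0, 0, 0, 0, 0.001, 1]'

```text
clock: 22.48
eef_pos: [454.9, -214.2, 23.3]
tool_rot: [3.141, 0.0, 1.048]
force: [-0.1, 0.8, -1.3]
width: 54.7
gripper_force: 56.2
```

Emit:
carry_out --deltas '[0, 0, 0, 0, 0, 0.001, 1, 0, 0, 0, 0, 0, 0.001, 1, 0, 0, 0, 0, 0, 0.0005, 1]'

```text
clock: 22.85
eef_pos: [454.6, -214.3, 21.6]
tool_rot: [3.141, -0.001, 1.048]
force: [-2.5, 2.4, 17.0]
width: 55.0
gripper_force: 58.3
```

Emit:
carry_out --deltas '[0, 0, 0, 0, 0, 0, -0.35, 0, 0, 0, 0, 0, 0, -0.5, 0, 0, 0, 0, 0, 0, -0.7, 0, 0, 0, 0, 0, 0, -1, 0, 0, 0, 0, 0, 0, -1, 0, 0, 0, 0, 0, -0.01, -1, 0, 0, 0, 0, 0, -0.04, -1, 0, 0, 0, 0, 0, -0.05, -1, 0, 0, 0, 0, 0, -0.05, -1, 0, 0, 0, 0, 0, -0.03, -1]'

```text
clock: 24.1
eef_pos: [455.0, -214.7, 203.4]
tool_rot: [3.139, 0.0, 1.048]
force: [0.3, -0.4, -0.4]
width: 85.5
gripper_force: 0.0
```

```bash
python3 -c "
from h import *
go(517.3,156.7,190,-30)"
```

```text
wz 0.0 shift mm after turn [ 352.8 -131.7   13.4] pos [ 455.  -214.7  203.4] rot [3.139 0.    1.048] q7 0.54 F [ 0.3 -0.4 -0.4] w 85.5 gf 0.0 t 24.1
```

Emit:
carry_out --deltas '[0, 0, 0, 0.03, -0.011, 0, -1, 0, 0, 0, 0.055, -0.0205, 0, -1, 0, 0, 0, 0.055, -0.0205, 0, -1, 0, 0, 0, 0.055, -0.0205, 0, -1, 0, 0, 0, 0.055, -0.0205, 0, -1, 0, 0, 0, 0.05, -0.019, 0, -1, 0, 0, 0, 0.035, -0.013, 0, -1, 0, 0, 0, 0.015, -0.006, 0, -1, 0, 0, 0, 0.003, -0.001, 0, -1, 0, 0, 0, 0, 0, 0, -1, 0, 0, 0, 0, 0, 0, -1]'

```text
clock: 25.48
eef_pos: [516.6, 155.7, 200.8]
tool_rot: [3.142, 0.0, 1.045]
force: [-0.4, -0.0, 0.1]
width: 85.2
gripper_force: 0.0
```

```bash
python3 -c "
from h import *
go(517.3,156.7,57,-30)"
```

```text
wz -0.1 shift mm after turn [1.200e+00 1.000e-01 1.438e+02] pos [516.6 155.7 200.8] rot [3.142 0.    1.045] q7 -0.15 F [-0.4 -0.   0.1] w 85.2 gf 0.0 t 25.475
```

Emit:
carry_out --deltas '[0, 0, 0, 0.001, 0, 0.02, -1, 0, 0, 0, 0, 0, 0.04, -1, 0, 0, 0, 0, 0, 0.04, -1, 0, 0, 0, 0, 0, 0.028, -1, 0, 0, 0, 0, 0, 0.012, -1, 0, 0, 0, 0, 0, 0.004, -1, 0, 0, 0, 0, 0, 0, -1, 0, 0, 0, 0, 0, 0, 0, 0, 0, 0, 0, 0, 0, 0.6, 0, 0, 0, 0, 0, 0, 1, 0, 0, 0, 0, 0, 0, 1]'

```text
clock: 26.85
eef_pos: [518.2, 158.4, 57.7]
tool_rot: [3.14, -0.002, 1.048]
force: [-0.0, -1.3, 5.9]
width: 60.3
gripper_force: 63.6
```

```bash
python3 -c "
from h import *
go(544.8,-219.4,190,-30)"
```

```text
wz 0.0 shift mm after turn [-313.8  211.9 -132.3] pos [518.2 158.4  57.7] rot [ 3.140e+00 -2.000e-03  1.048e+00] q7 0.05 F [-0.  -1.3  5.9] w 60.3 gf 63.6 t 26.85
```

Emit:
carry_out --deltas '[0, 0, 0, 0, 0, -0.005, 1, 0, 0, 0, 0, 0, -0.03, 1, 0, 0, 0, 0, 0, -0.05, 1, 0, 0, 0, 0, 0, -0.045, 1, 0, 0, 0, -0.02, 0.0135, -0.005, 1, 0, 0, 0, -0.04, 0.027, 0, 1, 0, 0, 0, -0.045, 0.03, 0, 1, 0, 0, 0, -0.045, 0.03, 0, 1, 0, 0, 0, -0.045, 0.03, 0, 1, 0, 0, 0, -0.045, 0.03, 0, 1, 0, 0, 0, -0.035, 0.024, 0, 1, 0, 0, 0, -0.025, 0.017, 0, 1]'

```text
clock: 28.35
eef_pos: [539.6, -205.2, 190.1]
tool_rot: [-3.139, 0.002, 1.044]
force: [-0.4, -0.3, -2.1]
width: 59.9
gripper_force: 66.1
```

Emit:
carry_out --deltas '[0, 0, 0, -0.012, 0.009, 0, 1, 0, 0, 0, 0, 0, 0, 1, 0, 0, 0, 0, 0, 0, 1, 0, 0, 0, 0, 0, 0, 1]'

```text
clock: 28.85
eef_pos: [543.9, -215.2, 191.2]
tool_rot: [-3.14, -0.001, 1.05]
force: [0.1, 0.1, -2.4]
width: 60.6
gripper_force: 66.1
```

```bash
python3 -c "
from h import *
go(544.8,-219.4,59.7,-30)"
```

```text
wz 0.2 shift mm after turn [ -3.2   2.9 131.5] pos [ 543.9 -215.2  191.2] rot [-3.14e+00 -1.00e-03  1.05e+00] q7 0.45 F [ 0.1  0.1 -2.4] w 60.6 gf 66.1 t 28.85
```

Emit:
carry_out --deltas '[0, 0, 10, 0, 0, 0, 1, 0, 0, 10, 0, 0, 0, 1, 0, 0, 10, 0, 0, 0, 1, 0, 0, 10, 0, 0, 0, 1, 0, 0, 10, 0, 0, 0, 1, 0, 0, 0, 0, 0, 0, 1, 0, 0, 0, 0, 0, 0, 1]'

```text
clock: 29.72
eef_pos: [543.8, -216.3, 191.5]
tool_rot: [-3.141, 0.0, 0.179]
force: [0.0, -0.8, -2.2]
width: 60.6
gripper_force: 66.1
```

```bash
python3 -c "
from h import *
go(544.8,-219.4,59.7,-80)"
```

```text
wz 0.3 shift mm after turn [  0.4   3.2 131.8] pos [ 543.8 -216.3  191.5] rot [-3.141  0.     0.179] q7 -0.26 F [ 0.  -0.8 -2.2] w 60.6 gf 66.1 t 29.725
```

Emit:
carry_out --deltas '[0, 0, 0, 0, 0.002, 0.02, 1, 0, 0, 0, 0, 0, 0.04, 1, 0, 0, 0, 0, 0, 0.035, 1, 0, 0, 0, 0, 0, 0.02, 1, 0, 0, 0, 0, 0, 0.01, 1, 0, 0, 0, 0, 0, 0.003, 1, 0, 0, 0, 0, 0, 0.001, 1, 0, 0, 0, 0, 0, 0.001, 1, 0, 0, 0, 0, 0, 0, 1]'

```text
clock: 30.85
eef_pos: [544.3, -219.0, 62.0]
tool_rot: [3.141, -0.0, 0.176]
force: [0.9, -0.0, -3.6]
width: 60.1
gripper_force: 66.0
```

Emit:
carry_out --deltas '[0, 0, 0, 0, 0, 0.001, 1, 0, 0, 0, 0, 0, 0.001, 1, 0, 0, 0, 0, 0, 0.0005, 1]'

```text
clock: 31.22
eef_pos: [544.2, -219.1, 59.7]
tool_rot: [-3.142, -0.0, 0.175]
force: [-1.1, 1.0, 6.3]
width: 60.2
gripper_force: 66.1
```

Contact. I'll release, rise to clear the shaker and head for the glass.

Emit:
carry_out --deltas '[0, 0, 0, 0, 0, 0, -0.45, 0, 0, 0, 0, 0, 0, -0.6, 0, 0, 0, 0, 0, 0, -0.8, 0, 0, 0, 0, 0, 0, -1, 0, 0, 0, 0, 0, 0, -1, 0, 0, 0, 0, 0, -0.01, -1, 0, 0, 0, 0, 0, -0.04, -1, 0, 0, 0, 0, 0, -0.05, -1, 0, 0, 0, 0, 0, -0.04, -1, 0, 0, 0, 0, 0, 0, -1]'

```text
clock: 32.48
eef_pos: [545.4, -220.6, 202.8]
tool_rot: [3.138, -0.005, 0.175]
force: [0.9, -0.2, -0.5]
width: 85.5
gripper_force: 0.0
```

Run:
```python
from h import *
import cv2
go(621.7,156.4,190,-30)
s=cv2.resize(ctrl.get_image('scene')[120:300,30:330,::-1],(800,480),interpolation=cv2.INTER_CUBIC)
cv2.imwrite('pics/s1.png',s)
```

```text
wz -50.0 shift mm after turn [ 364.6 -122.4   12.8] pos [ 545.4 -220.6  202.8] rot [ 3.138 -0.005  0.175] q7 -0.29 F [ 0.9 -0.2 -0.5] w 85.5 gf 0.0 t 32.475
```

View pics/s1.png

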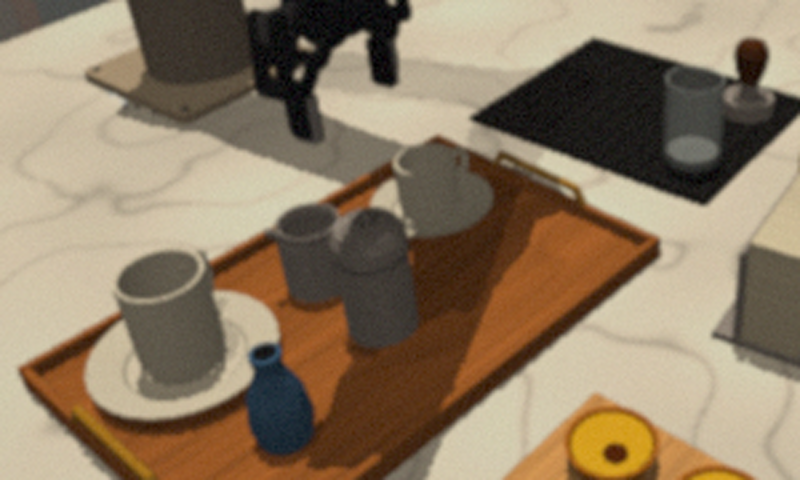

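The scene shows everything upright on the tray so far. Next is the glass, keeping the same yaw.

Emit:
carry_out --deltas '[0, 0, 0, 0.01, -0.026, 0, -1, 0, 0, 0, 0.02, -0.051, 0, -1, 0, 0, 0, 0.022, -0.055, 0, -1, 0, 0, 0, 0.022, -0.055, 0, -1, 0, 0, 0, 0.022, -0.055, 0, -1, 0, 0, 0, 0.02, -0.053, 0, -1, 0, 0, 0, 0.015, -0.04, 0, -1, 0, 0, 0, 0.008, -0.02, 0, -1, 0, 0, 0, 0.002, -0.004, 0, -1, 0, 0, 0, 0, 0, 0, -1, 0, 0, 0, 0, 0, 0, -1]'

```text
clock: 33.9
eef_pos: [620.0, 157.3, 198.9]
tool_rot: [3.141, 0.001, 0.173]
force: [-0.2, -1.2, 0.4]
width: 85.4
gripper_force: 0.0
```

```bash
python3 -c "
from h import *
go(621.7,156.4,47,-80)"
```

```text
wz -0.1 shift mm after turn [  1.5   1.1 151.9] pos [620.  157.3 198.9] rot [3.141e+00 1.000e-03 1.730e-01] q7 -0.93 F [-0.2 -1.2  0.4] w 85.4 gf 0.0 t 33.9
```

Emit:
carry_out --deltas '[0, 0, 0, 0.0015, 0.001, 0.02, -1, 0, 0, 0, 0, 0, 0.04, -1, 0, 0, 0, 0, 0, 0.045, -1, 0, 0, 0, 0, 0, 0.03, -1, 0, 0, 0, 0, 0, 0.012, -1, 0, 0, 0, 0, 0, 0.004, -1, 0, 0, 0, 0, 0, 0, -1, 0, 0, 0, 0, 0, 0, 0, 0, 0, 0, 0, 0, 0, 0.6, 0, 0, 0, 0, 0, 0, 1, 0, 0, 0, 0, 0, 0, 1]'

```text
clock: 35.28
eef_pos: [623.0, 157.8, 49.7]
tool_rot: [3.141, -0.002, 0.175]
force: [-0.2, -0.3, 5.5]
width: 62.0
gripper_force: 65.5
```

```bash
python3 -c "
from h import *
go(585.9,-86,160,-80)"
```

```text
wz 0.0 shift mm after turn [ -78.9  233.6 -110.3] pos [623.  157.8  49.7] rot [ 3.141e+00 -2.000e-03  1.750e-01] q7 -0.82 F [-0.2 -0.3  5.5] w 62.0 gf 65.5 t 35.275
```

Emit:
carry_out --deltas '[0, 0, 0, 0, 0, -0.005, 1, 0, 0, 0, 0, 0, -0.03, 1, 0, 0, 0, 0, 0, -0.05, 1, 0, 0, 0, 0, 0, -0.03, 1, 0, 0, 0, -0.01, 0.029, -0.005, 1, 0, 0, 0, -0.016, 0.047, 0, 1, 0, 0, 0, -0.017, 0.051, 0, 1, 0, 0, 0, -0.016, 0.047, 0, 1, 0, 0, 0, -0.012, 0.036, 0, 1, 0, 0, 0, -0.006, 0.018, 0, 1, 0, 0, 0, -0.002, 0.0055, 0, 1, 0, 0, 0, 0, 0, 0, 1]'

```text
clock: 36.78
eef_pos: [585.1, -83.8, 167.6]
tool_rot: [-3.14, 0.001, 0.177]
force: [0.2, -0.3, -2.2]
width: 61.8
gripper_force: 66.3
```

Emit:
carry_out --deltas '[0, 0, 0, 0, 0, 0, 1, 0, 0, 0, 0, 0, 0, 1]'

```text
clock: 37.02
eef_pos: [585.1, -83.9, 167.7]
tool_rot: [-3.141, 0.001, 0.177]
force: [-0.3, 0.5, -3.3]
width: 61.7
gripper_force: 66.3
```

```bash
python3 -c "
from h import *
go(585.9,-86,51.7,-80)"
```

```text
wz 0.2 shift mm after turn [  0.5   2.2 116. ] pos [585.1 -83.9 167.7] rot [-3.141e+00  1.000e-03  1.770e-01] q7 -0.5 F [-0.3  0.5 -3.3] w 61.7 gf 66.3 t 37.025
```

Emit:
carry_out --deltas '[0, 0, 0, 0, 0.001, 0.02, 1, 0, 0, 0, 0, 0, 0.035, 1, 0, 0, 0, 0, 0, 0.03, 1, 0, 0, 0, 0, 0, 0.018, 1, 0, 0, 0, 0, 0, 0.008, 1, 0, 0, 0, 0, 0, 0.003, 1, 0, 0, 0, 0, 0, 0, 1, 0, 0, 0, 0, 0, 0.001, 1, 0, 0, 0, 0, 0, 0, 1]'

```text
clock: 38.15
eef_pos: [585.2, -86.3, 53.4]
tool_rot: [3.141, -0.0, 0.176]
force: [-0.9, 0.2, -1.8]
width: 61.7
gripper_force: 66.3
```

Emit:
carry_out --deltas '[0, 0, 0, 0, 0, 0.001, 1, 0, 0, 0, 0, 0, 0.001, 1, 0, 0, 0, 0, 0, 0.0005, 1]'

```text
clock: 38.52
eef_pos: [585.1, -86.3, 51.7]
tool_rot: [-3.141, -0.0, 0.175]
force: [-3.5, 1.8, 10.8]
width: 62.0
gripper_force: 67.1
```

Emit:
carry_out --deltas '[0, 0, 0, 0, 0, 0, -0.45, 0, 0, 0, 0, 0, 0, -0.6, 0, 0, 0, 0, 0, 0, -0.8, 0, 0, 0, 0, 0, 0, -1, 0, 0, 0, 0, 0, 0, -1, 0, 0, 0, 0, 0, -0.01, -1, 0, 0, 0, 0, 0, -0.04, -1, 0, 0, 0, 0, 0, -0.05, -1, 0, 0, 0, 0, 0, -0.05, -1, 0, 0, 0, 0, -0.03, 0, -1, 0, 0, 0, 0, -0.055, 0, -1, 0, 0, 0, 0, -0.055, 0, -1]'

```text
clock: 40.02
eef_pos: [560.4, 52.6, 201.4]
tool_rot: [-3.141, -0.001, 0.174]
force: [1.0, -0.1, -0.1]
width: 85.3
gripper_force: 0.0
```

Emit:
carry_out --deltas '[0, 0, 0, 0, -0.06, 0, -1, 0, 0, 0, 0, -0.06, 0, -1, 0, 0, 0, 0, -0.06, 0, -1, 0, 0, 0, 0, -0.06, 0, -1, 0, 0, 0, 0, -0.03, 0, -1, 0, 0, 0, 0, 0, 0, -1]'

```text
clock: 40.78
eef_pos: [512.4, 320.5, 200.4]
tool_rot: [-3.141, 0.001, 0.181]
force: [0.3, -0.7, 0.6]
width: 85.7
gripper_force: 0.0
```

Run:
```python
from h import *
import cv2
im=ctrl.get_image('top')[:,:,::-1]
c=cv2.resize(im[165:295,240:430],None,fx=4.2,fy=4.2,interpolation=cv2.INTER_CUBIC)
cv2.imwrite('pics/f.png',cv2.convertScaleAbs(c,alpha=1.5,beta=15))
print(ctrl.read_state()['eef_pos'])
```

```text
[513.16834664 317.82149086 200.75381095]
```

View pics/f.png

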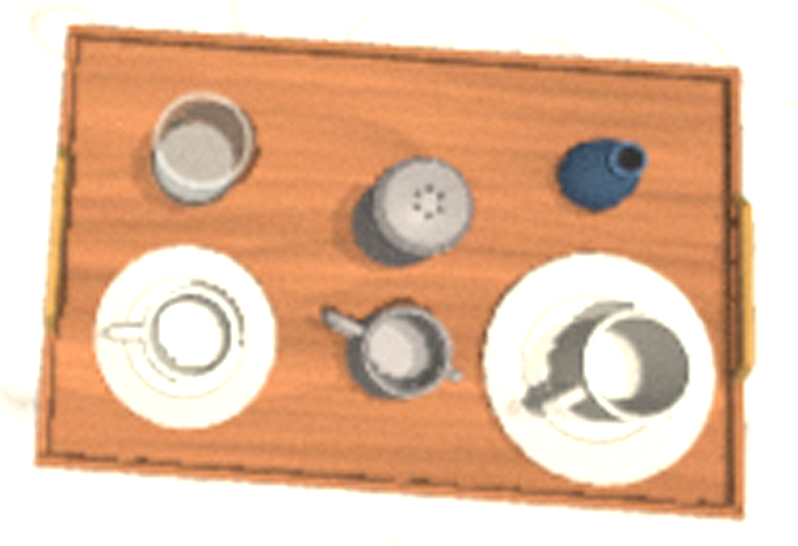

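The final top view shows everything upright. Rims: espresso (193,332), large cup (635,368), jug (408,349), glass (204,140), shaker holes (429,202). The saucers have not moved: (185,337) and (599,368).

Run:
```python
from h import *
r=lambda a,b:(240+(a+.5)/4.2-.5,165+(b+.5)/4.2-.5)
for n,p,z in [('esp',r(193,332),72),('cupL',r(635,368),102),('jug',r(408,349),76),('shk',r(429,202),119),('glass',r(204,140),103)]: print(n,np.round(px2w(*p,z),1))
```

```text
esp [465.7 -79.9]
cupL [ 442.2 -344.5]
jug [ 454.8 -213.5]
shk [ 541.3 -221.4]
glass [582.9 -86.8]
```

```bash
python3 -c "
from cell import ctrl
print(ctrl.finish_job())"
```

```text
the job is handed in; nothing more can be done
None
```

The tray is laid and the job handed in at about 41 s. In the last picture all five things are upright and within tolerance: cups about 3 mm and 5 mm off their saucer centres, shaker 87 mm behind the jug, glass 118 mm behind the small saucer. The hand-in call returned no verdict.

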